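# Bring the salt jar to the front of the spice carousel and hold it there

### The job

Turn the spice carousel steadily, without whirling it, until the salt jar (the one with the ball-shaped stopper) stands squarely over the middle of the front side of the carousel's square base, the side towards the robot. Keep the carousel still by gripping the wooden handle on top of its centre post and finish holding it so, without letting go, so that I can lift the jar out. Leave everything else on the shelf where it is.

Things in the scene. Friction and masses are not known exactly. Their poses are not given: they have to be found in the camera images.
- carousel_base: Fixed square plinth of the spice carousel, brown wood, 230 x 230 mm, 24 mm high, standing on the shelf at a yaw of up to 0.3 rad. Origin: centre of its underside, on the turning axis (vertical). Its -x axis points out of the middle of its front side, the one towards the robot.
- carousel (a joint): Angle of the round turntable (228 mm across, top 42 mm above the shelf) on the base, rad, growing anticlockwise seen from above; 0, or any whole turn, when the salt jar is exactly at the front. It turns freely either way, no stops within reach (+-12.6 rad), no detents, a light drag of about 0.03 N m, and stays where it is left.
- turntable_top (a point): Middle of the turntable's upper face, 42 mm above the shelf, on the turning axis. Six jars, 49 mm across, stand on the turntable every 60 degrees, their axes 75 mm from the turning axis, and turn with it; they keep their places on it. A thin steel wire rail of 107 mm radius runs round them 67 mm above the shelf.
- salt_jar (a point): The salt jar: a glass jar like the five others but with a ball-shaped stopper (38 mm across, top 163 mm above the shelf); the others have flat disc lids, top 138 mm above the shelf. Origin: centre of the jar's underside, 42 mm above the shelf and 75 mm from the turning axis. Its x axis points from it to the turning axis.
- carousel_handle (a point): Flat upright dark wooden handle on the 17 mm steel centre post, above the jars, fixed to the turntable: 68 mm long (its x axis, which lies along the line through the turning axis and the salt jar), 16 mm thick (y), 30 mm high, rounded edges. Origin: its centre, on the turning axis, 192 mm above the shelf (spans 177 to 207 mm). Grip it from above across its thickness.
- bowl: Bystander: empty blue ceramic bowl, 130 mm across, 58 mm high, beside the carousel. Origin: centre of its underside.
- mug: Bystander: white mug, 80 mm across, 85 mm high, its handle roughly towards the robot, beside the carousel. Origin: centre of its underside.
- spoon: Bystander: wooden spoon, 260 mm long, lying near the robot on the right. Origin: its middle, on the underside; long axis x.
- spatula: Bystander: steel spatula, 280 mm long, lying near the robot on the left. Origin: its middle, on the underside; long axis x.
- comal: Bystander: cast iron comal, 262 mm across, lying on the gas burner to the left, its top about 111 mm above the shelf. Origin: centre of its underside.
- press_lever_mid (a point): Bystander: middle of the wooden lever (300 mm long) lying folded down over the tortilla press on the right, a pair of hinged boards 240 x 200 mm; 70 mm above the shelf (the lever's top 82 mm). The lever lifts if knocked.
- press_lid_mid (a point): Bystander: middle of the upper board of the tortilla press, which lies shut, 36 mm above the shelf.

How it is judged:
By the outcome, as a careful person would: the job done as asked, in the order asked, and still so for the second after the job is handed in, while the arm keeps its last pose, push and grip.
It also fails if it takes over 48 s, if anything falls off the work surface, if the arm or the gripper's body presses on something with over 40 N, if the wrist force passes 120 N, or if a joint passes its speed limit or range.

### The arm

A 7-joint arm with a two-finger parallel gripper is mounted at the origin on the work surface. World frame = base frame: x ahead of the robot, y to its left, z up, the work surface at z = 0. Lengths are in m, angles in rad, forces in N, time in s.
With the tool pointing down it reaches from about 0.4 to 0.875 m from the base axis. Payload 19.3 kg.
Tool frame: the origin (TCP) lies between the finger pads, 19 mm behind the fingertips; this is the grasp point; z points along the fingers, y is the line along which they close (so a half turn about z gives the same grasp; the last joint's range is limited). The gripper opens to 85 mm and grips with 20 to 120 N. Pads are 22 mm wide; open, the fingers measure 114 mm over their backs; the gripper's body (76 mm by 85 mm) begins 54 mm behind the grasp point. The pads swing forward as they close: fully open they stand 13 mm farther back than shut.
Start: joints at [-1.359, 0.521, -0.036, 1.599, 0.021, 1.021, -0.113], TCP at [0.174, 0.6, 0.25] pointing down, gripper open.
Joint ranges: [-2.91, 2.91], [-0.3, 2.13], [-1.5, 1.42], [0.17, 2.43], [-1.26, 4.41], [0.16, 1.93], [-2.52, 2.52]. Speed limits (rad/s): [1.89, 1.89, 2.39, 2.39, 3.01, 3.01, 3.01].

### API

Orientations are given as [roll, pitch, yaw] about the fixed x, y, z axes, in that order (R = Rz(yaw) Ry(pitch) Rx(roll)).
In Python, from workcell import bot gives the robot as it stands.
- The arm moves only by the shell command python3 -m crank 'ROWS' [FORCE]. ROWS is a JSON object of lists of equal length, an entry for each row: "travel": the shift along the world's x, y, z in cm, a list of three; "turn": the turn, a rotation vector about the world's x, y, z in degrees, a list of three; "gripper": the closure, from 0 (fully open) to 1 (shut). A call has exactly 5 rows; each row is the pose to reach, as a shift and turn from the pose commanded when the call began; what a row does not reach only later rows make up. A row lasts 1/10 s, in which the tool goes at most 50 mm and 8.59 degrees, less where a joint would pass 70% of its speed; a pose out of reach is approached as far as the arm can. A call with a gripper value outside its range is refused whole. The fingers move at their own pace and stop on an object; FORCE is the grip in N (left out, the last holds). Time passes only in rows, so rows that repeat a pose let the fingers close, or fill a call up. It gives the time, the measured TCP pose, the force, the opening and the grip force at its end, in the units of the state.
- bot.observe(): the state, without advancing time (a new reading comes with each control period).
- bot.grab_frame(name): name is "side" or "top" or "wrist"; returns a dict with "pixels" (480x640x3 uint8, red, green, blue), "fx", "fy", "cx", "cy" (pixels), "extrinsics" (4x4, takes a point from world to camera coordinates). Camera axes: x right, y down, z forward; pixel columns grow to the right and rows downward; lengths in m; the calibration is good to about 2 mm. A picture is of the moment at which its call begins. There is no depth.
- bot.job_done(): hands the job in; it is judged then, once.
The state is a dict: "clock": time; "qpos": joint angles; "qd": joint speeds; "joint_efforts": joint torques, N m; "position": TCP position; "tool_rot": TCP orientation; "force": force on the tool from outside, world axes, zero at the start; "moment": the same for the moment, N m; "grip_width": finger opening in m; "finger_force": force on a finger pad.
Only numpy, scipy, OpenCV 4.12 (cv2) and the standard library are available. Lean on these libraries where they do the work, as an engineer would, in place of code of your own. Each camera call takes 0.05 s, during which the arm holds its last target. There are 200 camera calls.

## Working session

There is one attempt and no reset: what is moved stays moved. The work goes in short steps, Python scripts to look and compute and a shell command to move; the robot and the scene stay as the last step left them, time stands still between calls to the robot, and variables do not carry over. Pictures are saved under pics/ and viewed, at most 10 in all, crops included, and the job is handed in when it is done.

```bash
mkdir -p pics
python3 - <<'E'
from workcell import bot
import cv2,numpy as np
s=bot.observe();print(s['clock'],s['position'],s['tool_rot'],s['grip_width'])
for n in("top","side"):
    f=bot.grab_frame(n);cv2.imwrite(f"pics/{n}0.png",f["pixels"][:,:,::-1]);print(n,f["fx"],f["cx"],f["cy"],np.round(f["extrinsics"],3).tolist())
E
```

```text
0.0 [0.1737113  0.60004156 0.24941834] [-3.14043455e+00  4.28513964e-05  2.85977202e+00] 0.08558844303343208
top 584.1483830875195 322.021938555723 235.5989076211136 [[-0.018, -1.0, -0.008, 0.023], [-0.986, 0.019, -0.167, 0.463], [0.168, 0.005, -0.986, 1.652], [0.0, 0.0, 0.0, 1.0]]
side 470.72251645710116 315.92152346306744 233.50876457715796 [[0.935, -0.355, 0.004, -0.422], [-0.237, -0.633, -0.737, 0.231], [0.264, 0.688, -0.676, 1.217], [0.0, 0.0, 0.0, 1.0]]
```

View pics/top0.png

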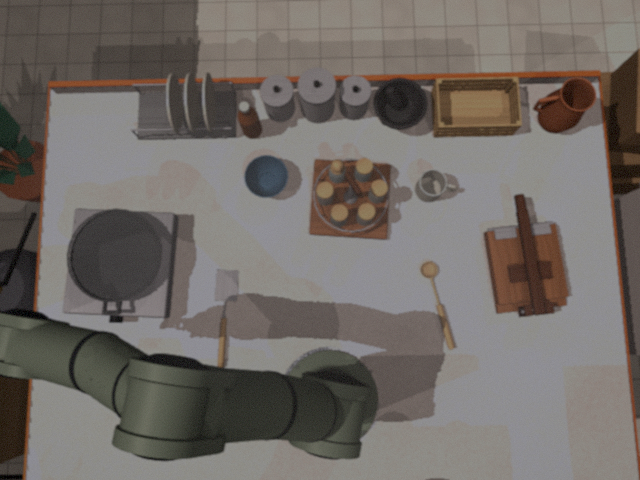

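View pics/side0.png

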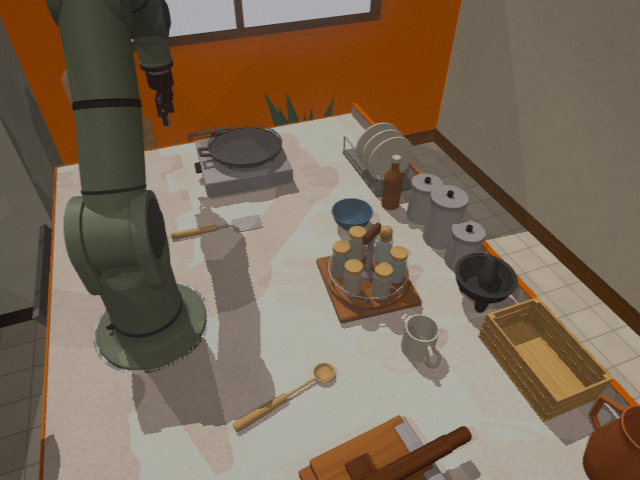

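The top view shows the carousel near (350,198). A ball stopper seems to be at (337,168), and at (386,232) in the side view. I'll zoom in on both.

Run:
```python
import cv2,numpy as np
a=cv2.imread("pics/top0.png")[145:250,290:415];b=cv2.imread("pics/side0.png")[210:330,305:430]
r=lambda i:cv2.resize(i,(400,400*i.shape[0]//i.shape[1]),interpolation=cv2.INTER_CUBIC)
a,b=r(a),r(b);h=max(len(a),len(b));p=lambda i:cv2.copyMakeBorder(i,0,h-len(i),0,0,cv2.BORDER_CONSTANT)
cv2.imwrite("pics/crop0.png",cv2.convertScaleAbs(np.hstack([p(a),p(b)]),alpha=1.4))
```

```text
(no output)
```

View pics/crop0.png

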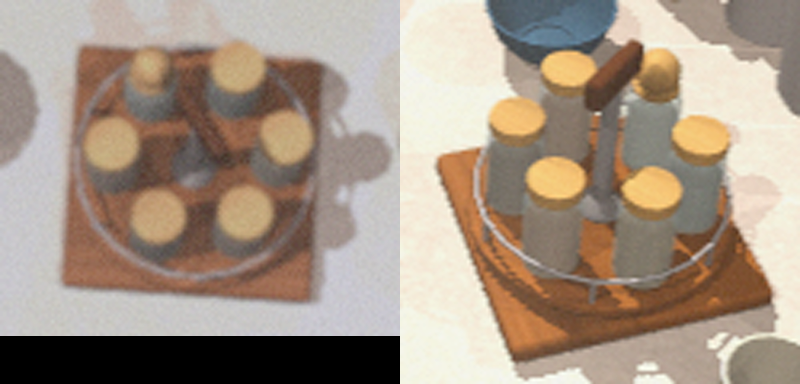

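```bash
cat > fit.py <<'E'
import numpy as np
from workcell import bot
from scipy.optimize import least_squares
def proj(f,P):
    E=f["extrinsics"];c=np.asarray(P)@E[:3,:3].T+E[:3,3]
    return np.c_[f["fx"]*c[:,0]/c[:,2]+f["cx"],f["fy"]*c[:,1]/c[:,2]+f["cy"]]
def model(p):  # cx cy yaw(base) salt dir angle (world) -> base corners, jar tops
    x,y,w,t=p
    b=w+np.pi/4+np.arange(4)*np.pi/2          # corners: (+,+),(-,+),(-,-),(+,-)
    B=np.c_[x+.115*2**.5*np.cos(b),y+.115*2**.5*np.sin(b),np.full(4,.024)]
    a=t+np.arange(6)*np.pi/3
    J=np.c_[x+.075*np.cos(a),y+.075*np.sin(a),np.r_[.144,np.full(5,.138)]]
    return np.vstack([B,J])
E
python3 - <<'E'
from fit import *
T,S=bot.grab_frame("top"),bot.grab_frame("side")
top=np.array([[80,47],[63,285],[315,300],[322,60],[150,70],[112,142],[158,216],[245,213],[287,138],[238,66]])/3.2+[290,145]
sd=np.array([[0,0],[438,158],[517,355],[772,300],[659,72],[569,64],[518,118],[556,180],[652,186],[701,137]])
sd=(sd-[400,0])/3.2+[305,210]
m=np.ones((10,1));m[0]=0
for nm,ws in(("both",(1,1)),("top",(1,0)),("side",(0,1))):
    r=least_squares(lambda p:np.r_[((proj(T,model(p))-top)*ws[0]).ravel(),((proj(S,model(p))-sd)*m*ws[1]).ravel()],[.7,-.05,0,.8])
    x,y,w,t=r.x;print(nm,r.x.round(4),"cost",r.cost, "need turn deg",np.degrees((w+np.pi-t+np.pi)%(2*np.pi)-np.pi))
    if nm=="both":print(r.fun.reshape(2,10,2).round(1).tolist())
print(bot.observe()['qpos'])
E
```

```text
both [ 0.574  -0.0734 -0.0824  0.5412] cost 19.198965619762657 need turn deg 144.274094989038
[[[-0.1, -0.7], [0.0, 0.6], [0.0, 0.8], [1.3, -0.2], [1.6, -0.4], [0.8, 0.9], [0.9, 0.3], [1.1, 0.3], [0.4, 0.2], [1.0, 0.4]], [[0.0, 0.0], [-1.4, -1.7], [-1.1, -1.2], [1.9, -3.3], [-0.0, -0.8], [0.0, 0.6], [-0.2, -1.2], [0.1, -1.2], [0.1, 0.1], [0.3, -1.2]]]
top [ 0.5747 -0.0714 -0.0769  0.5418] cost 2.5251101432347705 need turn deg 144.5554848335636
side [ 0.5725 -0.0771 -0.0935  0.5405] cost 8.121157493658542 need turn deg 143.67766304629663
[-1.35918446  0.52178145 -0.03630994  1.59974745  0.02118586  1.02112381
 -0.11277977]
```

The fit gives an axis at about (0.574, -0.073). The handle points at 31°, and the turntable needs about +144°. Tool yaw 31° to 175° fits within joint 7's range, so one grip is enough. I'll approach above the handle first.

```bash
python3 -m crank '{"travel":[[2,-3.4,1],[4,-6.7,2],[6,-10,3],[8,-13.4,4],[10,-16.8,4]],"turn":[[0,0,-6.6],[0,0,-13.3],[0,0,-19.9],[0,0,-26.6],[0,0,-33.2]],"gripper":[0,0,0,0,0]}' 40
python3 -m crank '{"travel":[[2,-3.4,0],[4,-6.7,0],[6,-10,0],[8,-13.4,0],[10,-16.8,0]],"turn":[[0,0,-6.6],[0,0,-13.3],[0,0,-19.9],[0,0,-26.6],[0,0,-33.2]],"gripper":[0,0,0,0,0]}'
```

```text
clock: 0.7
position: [0.2747, 0.4312, 0.2911]
tool_rot: [3.14, -0.001, 2.275]
force: [1.2, 0.3, 0.1]
grip_width: 0.0854
finger_force: 0.0
clock: 1.2
position: [0.3743, 0.2629, 0.2901]
tool_rot: [3.141, -0.0, 1.696]
force: [2.0, 0.9, -0.1]
grip_width: 0.0851
finger_force: 0.0
```

```bash
python3 -m crank '{"travel":[[2,-3.4,0],[4,-6.7,0],[6,-10,0],[8,-13.4,0],[10,-16.8,0]],"turn":[[0,0,-6.6],[0,0,-13.3],[0,0,-19.9],[0,0,-26.6],[0,0,-33.2]],"gripper":[0,0,0,0,0]}'
python3 -m crank '{"travel":[[2,-3.4,0],[4,-6.7,0],[6,-10,0],[8,-13.4,0],[10,-16.8,0]],"turn":[[0,0,-6.6],[0,0,-13.3],[0,0,-19.9],[0,0,-26.6],[0,0,-33.2]],"gripper":[0,0,0,0,0]}'
python3 -m crank '{"travel":[[0,0,0],[0,0,0],[0,0,0],[0,0,0],[0,0,0]],"turn":[[0,0,0],[0,0,0],[0,0,0],[0,0,0],[0,0,0]],"gripper":[0,0,0,0,0]}'
python3 - <<'E'
from fit import *;import cv2
s=bot.observe();print(s['position'],s['tool_rot'],s['qpos'])
f=bot.grab_frame("wrist");cv2.imwrite("pics/wrist1.png",f["pixels"][:,:,::-1])
u=np.array([np.cos(.5412),np.sin(.5412)])*.034
c=np.array([.574,-.0734])
print(proj(f,[[*c,.207],[*(c+u),.207],[*(c-u),.207]]).round(1))
print(proj(f,model([.574,-.0734,-.0824,.5412])).round(0).tolist())
E
```

```text
clock: 1.7
position: [0.4744, 0.0949, 0.2901]
tool_rot: [3.141, -0.0, 1.117]
force: [0.4, 1.0, 0.1]
grip_width: 0.0855
finger_force: 0.0
clock: 2.2
position: [0.5745, -0.073, 0.29]
tool_rot: [-3.141, -0.0, 0.538]
force: [0.4, 0.7, 0.7]
grip_width: 0.0854
finger_force: 0.0
clock: 2.7
position: [0.5737, -0.0708, 0.2902]
tool_rot: [-3.141, -0.0, 0.544]
force: [0.8, -0.1, -0.1]
grip_width: 0.0851
finger_force: 0.0
[ 0.57369265 -0.0707878   0.29016465] [-3.14122825e+00 -4.51665254e-04  5.43506139e-01] [-0.45245628  0.4854728   0.68585467  1.70563664 -0.34353305  1.07385838
 -0.68432547]
[[325.7 264.5]
 [326.2 203.6]
 [325.3 319.9]]
[[294.0, 13.0], [163.0, 223.0], [347.0, 342.0], [491.0, 171.0], [325.0, 120.0], [230.0, 177.0], [236.0, 278.0], [324.0, 324.0], [412.0, 279.0], [420.0, 177.0]]
```

View pics/wrist1.png

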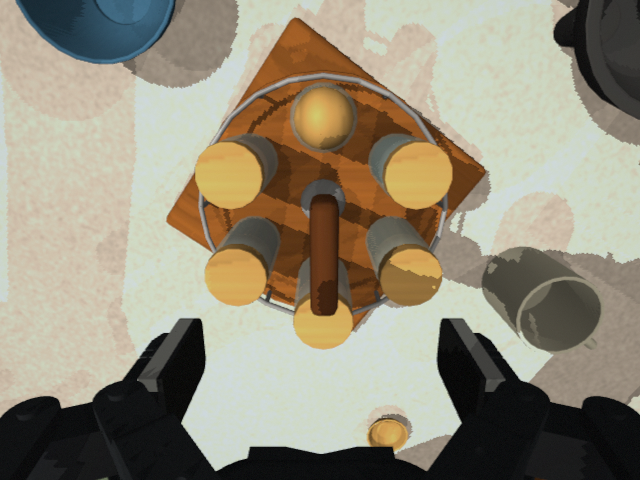

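The wrist picture shows the ball stopper at (324,117), the handle from (324,196) to (323,315) lying centred between the pads, and base corners at (297,17), (167,220) and (487,171). I'll refit with these.

Run:
```python
from fit import *
f=bot.grab_frame("wrist")
w=np.array([[297,17],[167,220],[0,0],[487,171],[324,117],[229,175],[236,277],[323,322],[411,277],[418,174]])
m=np.ones((10,1));m[2]=0
r=least_squares(lambda p:((proj(f,model(p))-w)*m).ravel(),[.574,-.073,-.08,.54])
print(r.x.round(4),r.fun.round(1).tolist(),"turn",np.degrees(r.x[2]+np.pi-r.x[3]))
```

```text
[ 0.5746 -0.0727 -0.0903  0.5457] [-2.1, -5.5, -5.3, 1.0, 0.0, 0.0, 3.6, 0.7, 0.2, 1.1, -0.3, 0.7, -0.1, 0.6, 0.8, 0.7, 0.8, 0.4, 1.3, 1.5] turn 143.5610736969301
```

```bash
python3 -m crank '{"travel":[[0,-0.1,-2],[0,-0.1,-4],[0,-0.1,-6],[0,-0.1,-8],[0,-0.1,-9.6]],"turn":[[0,0,0],[0,0,0],[0,0,0],[0,0,0],[0,0,0]],"gripper":[0,0,0,0,0]}'
```

```text
clock: 3.3
position: [0.5736, -0.0723, 0.193]
tool_rot: [-3.141, 0.0, 0.543]
force: [0.4, 0.0, 0.4]
grip_width: 0.0855
finger_force: 0.0
```

```bash
python3 -m crank '{"travel":[[0.1,0,0],[0.1,0,0],[0.1,0,0],[0.1,0,0],[0.1,0,0]],"turn":[[0,0,0],[0,0,0],[0,0,0],[0,0,0],[0,0,0]],"gripper":[0.4,0.6,0.8,1,1]}' 50
python3 -m crank '{"travel":[[0,0,0],[0,0,0],[0,0,0],[0,0,0],[0,0,0]],"turn":[[0,0,0],[0,0,0],[0,0,0],[0,0,0],[0,0,0]],"gripper":[1,1,1,1,1]}'
```

```text
clock: 3.8
position: [0.5747, -0.072, 0.1947]
tool_rot: [-3.14, -0.001, 0.542]
force: [-1.4, -4.4, 18.0]
grip_width: 0.0151
finger_force: 48.6
clock: 4.3
position: [0.5748, -0.0721, 0.1947]
tool_rot: [-3.141, -0.001, 0.542]
force: [-4.0, 3.9, 10.5]
grip_width: 0.0152
finger_force: 50.4
```

The grip is firm at 15 mm opening. I'll start turning gently.

```bash
python3 -m crank '{"travel":[[0,0,0],[0,0,0],[0,0,0],[0,0,0],[0,0,0]],"turn":[[0,0,1],[0,0,2.5],[0,0,5],[0,0,7.5],[0,0,10]],"gripper":[1,1,1,1,1]}'
python3 -m crank '{"travel":[[0,0,0],[0,0,0],[0,0,0],[0,0,0],[0,0,0]],"turn":[[0,0,2.5],[0,0,5],[0,0,7.5],[0,0,10],[0,0,12.5]],"gripper":[1,1,1,1,1]}'
python3 -c "
from workcell import bot
s=bot.observe();print(s['qpos'],s['moment'])"
```

```text
clock: 4.8
position: [0.5748, -0.0721, 0.1947]
tool_rot: [-3.141, -0.001, 0.719]
force: [-4.4, 4.4, 9.9]
grip_width: 0.0153
finger_force: 50.3
clock: 5.3
position: [0.5748, -0.0721, 0.1947]
tool_rot: [-3.141, -0.001, 0.937]
force: [-4.4, 4.5, 8.9]
grip_width: 0.0154
finger_force: 50.2
[-0.3263293   0.56835139  0.50528768  1.79704193 -0.35053282  0.86598898
 -0.29150347] [ 0.87012854  0.96838462 -0.04872699]
```

```bash
for i in 1; do :; done
python3 -m crank '{"travel":[[0,0,0],[0,0,0],[0,0,0],[0,0,0],[0,0,0]],"turn":[[0,0,2.5],[0,0,5],[0,0,7.5],[0,0,10],[0,0,12.5]],"gripper":[1,1,1,1,1]}'
python3 -m crank '{"travel":[[0,0,0],[0,0,0],[0,0,0],[0,0,0],[0,0,0]],"turn":[[0,0,2.5],[0,0,5],[0,0,7.5],[0,0,10],[0,0,12.5]],"gripper":[1,1,1,1,1]}'
python3 -m crank '{"travel":[[0,0,0],[0,0,0],[0,0,0],[0,0,0],[0,0,0]],"turn":[[0,0,2.5],[0,0,5],[0,0,7.5],[0,0,10],[0,0,12.5]],"gripper":[1,1,1,1,1]}'
python3 -m crank '{"travel":[[0,0,0],[0,0,0],[0,0,0],[0,0,0],[0,0,0]],"turn":[[0,0,2.5],[0,0,5],[0,0,7.5],[0,0,10],[0,0,12.5]],"gripper":[1,1,1,1,1]}'
python3 -c "
from workcell import bot
s=bot.observe();print(s['qpos'],s['moment'])"
```

```text
clock: 5.8
position: [0.5748, -0.0721, 0.1947]
tool_rot: [-3.141, -0.001, 1.155]
force: [-3.8, 4.2, 8.5]
grip_width: 0.0153
finger_force: 50.2
clock: 6.3
position: [0.5748, -0.0721, 0.1947]
tool_rot: [3.142, -0.001, 1.373]
force: [-5.0, 3.9, 8.4]
grip_width: 0.0154
finger_force: 50.1
clock: 6.8
position: [0.5748, -0.0721, 0.1947]
tool_rot: [3.141, -0.001, 1.591]
force: [-3.8, 4.0, 8.8]
grip_width: 0.0153
finger_force: 50.1
clock: 7.3
position: [0.5748, -0.0721, 0.1947]
tool_rot: [3.141, -0.001, 1.809]
force: [-3.2, 4.4, 7.9]
grip_width: 0.0154
finger_force: 50.1
[-0.16746109  0.52971456  0.26954021  1.78874976 -0.1815699   0.84697446
  0.42613409] [ 0.72446234  0.91322485 -0.07828954]
```

```bash
python3 -m crank '{"travel":[[0,0,0],[0,0,0],[0,0,0],[0,0,0],[0,0,0]],"turn":[[0,0,2.5],[0,0,5],[0,0,7.5],[0,0,10],[0,0,12.5]],"gripper":[1,1,1,1,1]}'
python3 -m crank '{"travel":[[0,0,0],[0,0,0],[0,0,0],[0,0,0],[0,0,0]],"turn":[[0,0,2.5],[0,0,5],[0,0,7.5],[0,0,10],[0,0,12.5]],"gripper":[1,1,1,1,1]}'
python3 -m crank '{"travel":[[0,0,0],[0,0,0],[0,0,0],[0,0,0],[0,0,0]],"turn":[[0,0,2.5],[0,0,5],[0,0,7.5],[0,0,10],[0,0,12.5]],"gripper":[1,1,1,1,1]}'
python3 -m crank '{"travel":[[0,0,0],[0,0,0],[0,0,0],[0,0,0],[0,0,0]],"turn":[[0,0,2.5],[0,0,5],[0,0,7.5],[0,0,10],[0,0,12.5]],"gripper":[1,1,1,1,1]}'
python3 -m crank '{"travel":[[0,0,0],[0,0,0],[0,0,0],[0,0,0],[0,0,0]],"turn":[[0,0,2.5],[0,0,5],[0,0,7.5],[0,0,10],[0,0,12.5]],"gripper":[1,1,1,1,1]}'
python3 -m crank '{"travel":[[0,0,0],[0,0,0],[0,0,0],[0,0,0],[0,0,0]],"turn":[[0,0,2.5],[0,0,4.5],[0,0,6.5],[0,0,8],[0,0,9]],"gripper":[1,1,1,1,1]}'
python3 - <<'E'
from fit import *;import cv2
s=bot.observe();print(s['qpos'],s['moment'],s['tool_rot'])
out=[]
for n,(r0,r1,c0,c1) in dict(side=(215,325,310,425),wrist=(0,480,0,640),top=(145,250,290,415)).items():
    f=bot.grab_frame(n);cv2.imwrite(f"pics/{n}2.png",f["pixels"][:,:,::-1])
    i=f["pixels"][r0:r1,c0:c1,::-1];out.append(cv2.resize(i,(400,300) if n=="wrist" else (400,400*(r1-r0)//(c1-c0))))
h=max(map(len,out[::2]));p=lambda i:cv2.copyMakeBorder(i,0,h-len(i),0,0,cv2.BORDER_CONSTANT)
cv2.imwrite("pics/crop2.png",cv2.convertScaleAbs(np.hstack([p(out[0]),p(out[2])]),alpha=1.4))
E
```

```text
clock: 7.8
position: [0.5748, -0.0721, 0.1947]
tool_rot: [3.141, -0.0, 2.028]
force: [-2.9, 3.9, 8.0]
grip_width: 0.0152
finger_force: 50.0
clock: 8.3
position: [0.5749, -0.0721, 0.1947]
tool_rot: [3.141, -0.0, 2.246]
force: [-3.6, 4.6, 8.2]
grip_width: 0.0154
finger_force: 50.0
clock: 8.8
position: [0.5748, -0.0721, 0.1947]
tool_rot: [3.141, -0.0, 2.464]
force: [-4.2, 4.6, 7.5]
grip_width: 0.0151
finger_force: 50.0
clock: 9.3
position: [0.5749, -0.0721, 0.1947]
tool_rot: [3.141, 0.0, 2.682]
force: [-2.8, 4.5, 7.6]
grip_width: 0.0155
finger_force: 50.0
clock: 9.8
position: [0.5749, -0.0721, 0.1947]
tool_rot: [3.141, 0.0, 2.9]
force: [-2.6, 4.1, 6.7]
grip_width: 0.0152
finger_force: 50.0
clock: 10.3
position: [0.5749, -0.0721, 0.1947]
tool_rot: [3.141, 0.0, 3.057]
force: [-3.6, 4.3, 7.8]
grip_width: 0.0153
finger_force: 50.0
[ 0.06301563  0.51361447 -0.05633213  1.77615523  0.03614239  0.85243549
  1.47601565] [ 0.73812211  0.71597624 -0.07755541] [3.14110817e+00 3.56630261e-04 3.05665496e+00]
```

View pics/crop2.png

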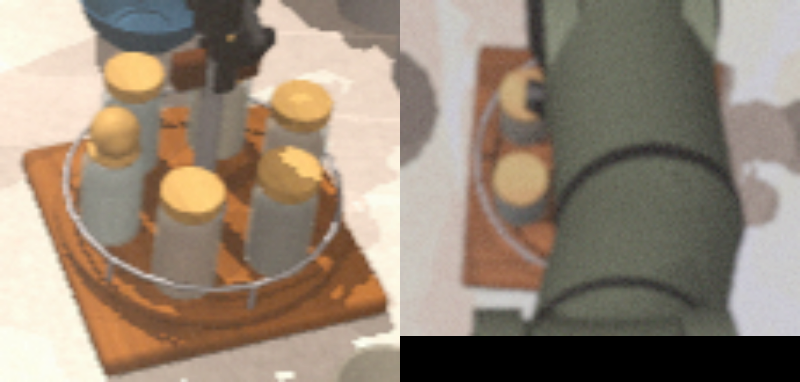

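View pics/wrist2.png

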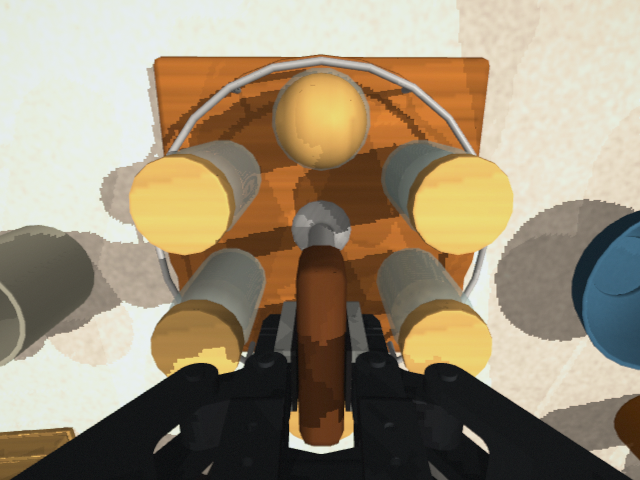

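The wrist view shows the ball stopper at (321,119) nearly centred on the base's front edge, which runs from (155,58) to (489,59). I'll measure the edge and the jar direction precisely.

```bash
cat > meas.py <<'E'
from fit import *;import cv2
f=bot.grab_frame("wrist");I=f["pixels"].astype(float)
E=f["extrinsics"];R,t=E[:3,:3],E[:3,3];C=-R.T@t
def ray(p,z):
    p=np.atleast_2d(p);d=np.c_[(p[:,0]-f["cx"])/f["fx"],(p[:,1]-f["cy"])/f["fy"],np.ones(len(p))]@R
    return C+d*((z-C[2])/d[:,2])[:,None]
def line(u,v):  # robust fit v=a u+b
    a,b=np.polyfit(u,v,1)
    for _ in range(5):
        k=abs(v-a*u-b)<1.5;a,b=np.polyfit(u[k],v[k],1)
    return a,b,k.mean()
sat=I[:,:,0]-I[:,:,2]
u=np.arange(180,460);g=np.diff(cv2.GaussianBlur(sat,(5,5),1)[40:75],axis=0)
a,b,k=line(u,40.5+g[:,u].argmax(0));print("front edge slope",a,b,k)
P=ray([[180,a*180+b],[460,a*460+b]],.024);d=P[0]-P[1]
yaw=np.arctan2(d[1],d[0])-np.pi/2
yaw=(yaw+np.pi/2)%np.pi-np.pi/2
v=np.arange(75,130)
for nm,c0,c1,s in(("L",140,175,1),("R",470,505,-1)):
    gg=np.diff(cv2.GaussianBlur(sat,(5,5),1)[v,c0:c1],axis=1)*s
    a2,b2,k2=line(v,c0+.5+gg.argmax(1));Q=ray([[a2*75+b2,75],[a2*130+b2,130]],.024);e=Q[0]-Q[1]
    print(nm,"side dir deg",np.degrees(np.arctan2(e[1],e[0])),k2)
    x=(b-0+0);uu=(a2*b+b2)/(1-a2*a);print("corner",uu,a*uu+b,ray([[uu,a*uu+b]],.024))
print("yaw base deg",np.degrees(yaw))
# yellow lids: blobs
hsv=cv2.cvtColor(f["pixels"],cv2.COLOR_RGB2HSV)
m=cv2.inRange(hsv,(18,90,140),(32,255,255))
n,l,st,ce=cv2.connectedComponentsWithStats(m)
L={}
for i in range(1,n):
    if st[i,4]>3000:
        (cx,cy),r=cv2.minEnclosingCircle(np.argwhere(l==i)[:,::-1].astype(np.float32));print(st[i].tolist(),ce[i].round(1),round(cx,1),round(cy,1),round(r,1),ray([ce[i]],.144 if cx>280 and cx<360 else .138).round(4))
print("tool yaw",np.degrees(bot.observe()['tool_rot'][2]))
E
python3 meas.py
```

```text
Traceback (most recent call last):
  File "meas.py", line 14, in <module>
    a,b,k=line(u,40.5+g[:,u].argmax(0));print("front edge slope",a,b,k)
          ~~~~^^^^^^^^^^^^^^^^^^^^^^^^^
  File "meas.py", line 10, in line
    k=abs(v-a*u-b)<1.5;a,b=np.polyfit(u[k],v[k],1)
                           ~~~~~~~~~~^^^^^^^^^^^^^
TypeError: expected non-empty vector for x
```

```bash
sed -i 's/a,b=np.polyfit(u,v,1)$/a,b=0,np.median(v)/; s/<1.5;/<(6 if _==0 else 1.5);/; s/\[40:75\]/[46:64]/; s/40.5+g/46.5+g/; s/u=np.arange(180,460)/u=np.r_[165:270,375:480]/' meas.py; python3 meas.py
```

```text
front edge slope 0.0007248312514701994 56.32374719416947 1.0
L side dir deg 175.2484036883618 1.0
corner 152.22094046080488 56.43408168894365 [[ 0.45062811 -0.17437239  0.024     ]]
R side dir deg 175.07419171836008 1.0
corner 489.8012054535241 56.67877041488996 [[0.46980419 0.0499588  0.024     ]]
yaw base deg -4.885827841620355
[277, 72, 90, 93, 5865] [323.7 117.7] 322.5 118.3 46.5 [[ 0.4976 -0.0644  0.144 ]]
[129, 155, 105, 100, 8063] [180.5 203.9] 181.0 202.8 52.8 [[ 0.5296 -0.1325  0.138 ]]
[412, 154, 101, 101, 7706] [462.8 204.7] 461.9 203.7 52.6 [[ 0.5409 -0.0042  0.138 ]]
[403, 302, 89, 75, 4585] [448.7 340.8] 446.3 345.3 45.4 [[ 0.6115 -0.0097  0.138 ]]
[151, 311, 88, 66, 3519] [194.6 342.8] 195.2 348.5 45.2 [[ 0.6017 -0.1391  0.138 ]]
tool yaw 175.07818767788237
```

The base's front direction is 175.13° and the tool and handle are at 175.08°. The lid line agrees to about 0.2°, and the axis derived from the base corners, (0.575, -0.072), matches the grip point. I'll settle for a moment and hand in while still holding.

```bash
python3 -m crank '{"travel":[[0,0,0],[0,0,0],[0,0,0],[0,0,0],[0,0,0]],"turn":[[0,0,0],[0,0,0],[0,0,0],[0,0,0],[0,0,0]],"gripper":[1,1,1,1,1]}'
python3 -c "
from workcell import bot
print(bot.observe()['tool_rot']);print(bot.job_done())"
```

```text
clock: 11.05
position: [0.5748, -0.0721, 0.1947]
tool_rot: [3.141, 0.0, 3.056]
force: [-3.3, 3.0, 7.2]
grip_width: 0.0151
finger_force: 50.0
[3.14116957e+00 3.26302712e-04 3.05567948e+00]
the job is handed in; nothing more can be done
None
```

I turned the carousel about 144° at 25°/s in one grip, and the salt jar now stands at the middle of the front side to within about 0.3° by camera; the gripper still holds the handle, nothing else was touched, and I handed the job in at 11 s.

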